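# Tag the worn spring mount

### The job

Three look-alike spring mounts for the grinding machine stand in a row on the table. Working from the robot's left to its right, press each round rubber pad well down with the fingertips to feel how stiff its spring is; then, once all three have been tried, push the tag of the softest mount fully down and leave the other two tags up. Only press: do not lift or shift the mounts, and leave the small things round them alone.

Things in the scene. Friction and masses are not known exactly. Their poses are not given: they have to be found in the camera images.
- mount_a: Mount: dark steel base plate 140 x 74 x 12 mm lying loose on the table (0.9 kg), carrying a round sprung pad at its +x end and a tag at its -x end (towards the robot). Origin: centre of the plate's underside; x along the plate from tag to pad, z up, turned at most 0.4 rad. The three mounts look alike; which spring is softest is found only by pressing
- mount_a_pad (a point): Point fixed to the mount: centre of the top of its unpressed round rubber-topped pad (40 mm across, 75 mm above the table, 33 mm from the plate's centre along +x); it does not sink with the pad
- pad_a (a joint): How far the pad of this mount is pressed down, m: 0 up, 0.016 at its stop. It begins to move at about 1 N and springs back. To its stop it takes about 4 N with the softest spring, 8 N with the medium and 14 N with the stiffest
- mount_a_tag (a point): Point fixed to the mount: centre of the top of its raised tag, a grey cap 24 x 30 x 6 mm on a flat white stem, 58 mm above the table, 35 mm from the plate's centre along -x, over an aluminium sleeve 36 mm high; it does not sink with the tag
- tag_a (a joint): How far this mount's tag is pushed down, m: 0 up, 0.016 fully down with the cap on its sleeve (cap top then 42 mm above the table). It moves at about 3 N and stays where it is left
- mount_b: Mount: dark steel base plate 140 x 74 x 12 mm lying loose on the table (0.9 kg), carrying a round sprung pad at its +x end and a tag at its -x end (towards the robot). Origin: centre of the plate's underside; x along the plate from tag to pad, z up, turned at most 0.4 rad. The three mounts look alike; which spring is softest is found only by pressing
- mount_b_pad (a point): Point fixed to the mount: centre of the top of its unpressed round rubber-topped pad (40 mm across, 75 mm above the table, 33 mm from the plate's centre along +x); it does not sink with the pad
- pad_b (a joint): How far the pad of this mount is pressed down, m: 0 up, 0.016 at its stop. It begins to move at about 1 N and springs back. To its stop it takes about 4 N with the softest spring, 8 N with the medium and 14 N with the stiffest
- mount_b_tag (a point): Point fixed to the mount: centre of the top of its raised tag, a grey cap 24 x 30 x 6 mm on a flat white stem, 58 mm above the table, 35 mm from the plate's centre along -x, over an aluminium sleeve 36 mm high; it does not sink with the tag
- tag_b (a joint): How far this mount's tag is pushed down, m: 0 up, 0.016 fully down with the cap on its sleeve (cap top then 42 mm above the table). It moves at about 3 N and stays where it is left
- mount_c: Mount: dark steel base plate 140 x 74 x 12 mm lying loose on the table (0.9 kg), carrying a round sprung pad at its +x end and a tag at its -x end (towards the robot). Origin: centre of the plate's underside; x along the plate from tag to pad, z up, turned at most 0.4 rad. The three mounts look alike; which spring is softest is found only by pressing
- mount_c_pad (a point): Point fixed to the mount: centre of the top of its unpressed round rubber-topped pad (40 mm across, 75 mm above the table, 33 mm from the plate's centre along +x); it does not sink with the pad
- pad_c (a joint): How far the pad of this mount is pressed down, m: 0 up, 0.016 at its stop. It begins to move at about 1 N and springs back. To its stop it takes about 4 N with the softest spring, 8 N with the medium and 14 N with the stiffest
- mount_c_tag (a point): Point fixed to the mount: centre of the top of its raised tag, a grey cap 24 x 30 x 6 mm on a flat white stem, 58 mm above the table, 35 mm from the plate's centre along -x, over an aluminium sleeve 36 mm high; it does not sink with the tag
- tag_c (a joint): How far this mount's tag is pushed down, m: 0 up, 0.016 fully down with the cap on its sleeve (cap top then 42 mm above the table). It moves at about 3 N and stays where it is left
- tweezers: Black tweezers, 128 x 11 x 9 mm, lying loose between the left and the middle mount; origin at its underside. To be left alone
- pen: Marker pen, 135 x 17 x 16 mm, lying loose between the middle and the right mount; origin at its underside. To be left alone
- loupe: Small folding loupe, 39 x 29 x 16 mm, loose behind the mounts; origin at its underside. To be left alone
- amber_lens: Rounded piece of amber, 40 x 27 x 30 mm, loose behind the mounts; origin at its underside. To be left alone
There are look-alikes about, which are no part of the job. What is shaped like the mount_a but pink or red is not meant.

How it is judged:
On the way, in this order (a step that is already met when the one before it is completed fails the run):
1. the left mount's pad is pressed down more than 3 mm (((world y of mount_a above 0.12 m and value of joint pad_a above 0.003 m) or (world y of mount_b above 0.12 m and value of joint pad_b above 0.003 m) or (world y of mount_c above 0.12 m and value of joint pad_c above 0.003 m))), for 0.1 s.
2. the middle mount's pad is pressed down more than 3 mm (((world y of mount_a between -0.12 and 0.12 m and value of joint pad_a above 0.003 m) or (world y of mount_b between -0.12 and 0.12 m and value of joint pad_b above 0.003 m) or (world y of mount_c between -0.12 and 0.12 m and value of joint pad_c above 0.003 m))), for 0.1 s.
3. the right mount's pad is pressed down more than 3 mm (((world y of mount_a below -0.12 m and value of joint pad_a above 0.003 m) or (world y of mount_b below -0.12 m and value of joint pad_b above 0.003 m) or (world y of mount_c below -0.12 m and value of joint pad_c above 0.003 m))), for 0.1 s.
4. the tag of the softest mount is pushed fully down (((z of mount_a_pad in the frame of mount_a below 0.0749 m and value of joint tag_a above 0.013 m) or (z of mount_b_pad in the frame of mount_b below 0.0749 m and value of joint tag_b above 0.013 m) or (z of mount_c_pad in the frame of mount_c below 0.0749 m and value of joint tag_c above 0.013 m))), for 0.1 s.
At the end, for the whole second after the job is handed in: The softest mount (known to the judge by a 0.2 mm settled pad, too little to measure) has its tag down 13 mm or more, the others less than 5 mm; pads up; mounts flat, still, within 30 mm of their start; tweezers, pen, loupe and amber within 20 mm of theirs (((z of mount_a_pad in the frame of mount_a below 0.0749 m and value of joint tag_a above 0.013 m) or (z of mount_b_pad in the frame of mount_b below 0.0749 m and value of joint tag_b above 0.013 m) or (z of mount_c_pad in the frame of mount_c below 0.0749 m and value of joint tag_c above 0.013 m)) and not ((z of mount_a_pad in the frame of mount_a above 0.0749 m and value of joint tag_a above 0.005 m) or (z of mount_b_pad in the frame of mount_b above 0.0749 m and value of joint tag_b above 0.005 m) or (z of mount_c_pad in the frame of mount_c above 0.0749 m and value of joint tag_c above 0.005 m)) and value of joint each of pad_a, pad_b, pad_c below 0.002 m and distance of each of mount_a, mount_b, mount_c from where it was at the start of the episode below 0.03 m and angle between each of mount_a, mount_b, mount_c's own z axis and vertical below 0.05 rad and linear speed of each of mount_a, mount_b, mount_c below 0.01 m/s and distance of each of tweezers, pen, loupe, amber_lens from where it was at the start of the episode below 0.02 m); the robot touches nothing.
It fails at once if the tag of a mount that is not the softest is pushed down (more than 5 mm) ((z of mount_a_pad in the frame of mount_a above 0.0749 m and value of joint tag_a above 0.005 m) or (z of mount_b_pad in the frame of mount_b above 0.0749 m and value of joint tag_b above 0.005 m) or (z of mount_c_pad in the frame of mount_c above 0.0749 m and value of joint tag_c above 0.005 m)).
It fails at once if a mount is lifted (10 mm), tipped or shifted more than 30 mm (height (world z) of any of mount_a, mount_b, mount_c above 0.01 m or angle between any of mount_a, mount_b, mount_c's own z axis and vertical above 0.15 rad or distance of any of mount_a, mount_b, mount_c from where it was at the start of the episode above 0.03 m).
It fails at once if one of the small things round the mounts is picked up or shifted more than 20 mm (distance of any of tweezers, pen, loupe, amber_lens from where it was at the start of the episode above 0.02 m).
It also fails if it takes over 56 s, if anything falls off the work surface, if the arm or the gripper's body presses on something with over 40 N, if the wrist force passes 120 N, or if a joint passes its speed limit or range.

### The arm

A 6-joint arm with a two-finger parallel gripper is mounted at the origin on a cart in front of the work surface, level with it; the furniture and walls round the work are solid. World frame = base frame: x ahead of the robot, y to its left, z up, the work surface at z = 0. Lengths are in m, angles in rad, forces in N, time in s.
With the tool pointing down it reaches from about 0.4 to 0.825 m from the base axis. Payload 7 kg.
Tool frame: the origin (TCP) lies at the very end of the fingers, on their centre line; the grasp point (between the pads) lies manip.tcp_to_grasp behind it (manip.tcp_to_grasp is the distance from the TCP to the grasp point, in m); z points along the fingers, y is the line along which they close (so a half turn about z gives the same grasp; the last joint's range is limited). The gripper opens to 88 mm and grips with 3 to 60 N. Pads are 19 mm wide; open, the fingers measure 130 mm over their backs; the gripper's body (78 mm by 193 mm) begins 47 mm behind the grasp point.
Start: joints at [-0.867, 0.359, 0.012, 0, -1.224, -0.288], TCP at [0.273, -0.617, 0.227] pointing down, gripper open.
Joint ranges: [-3.07, 3.07], [-1.43, 2.12], [-1.02, 1.25], [-3.03, 1.67], [-3.05, -0], [-3.03, 3.03]. Speed limits (rad/s): [2.39, 2.39, 3.01, 3.14, 3.14, 3.14].

### API

Orientations are given as a unit quaternion [x, y, z, w].
In Python, from station import manip, cams gives the robot as it stands.
- The arm moves only by the shell command python3 -m inch 'ROWS' [FORCE]. ROWS is JSON, a list that holds one entry, the list of rows, each a list of 5 numbers: the shift along the world's x, y, z in units of 30 mm (1.0 is 30 mm), then the turn about the world's z in units of 5 degrees (1.0 is 5 degrees), then the closure in counts, from 0 (fully open) to 255 (shut). A call has 1 to 5 rows; each row is the pose to reach, as a shift and turn from the pose commanded when the call began; what a row does not reach only later rows make up. A row lasts 1/12 s, in which the tool goes at most 41.7 mm and 7.16 degrees, less where a joint would pass 70% of its speed; a pose out of reach is approached as far as the arm can. A call with a gripper value outside its range is refused whole. The fingers move at their own pace and stop on an object; FORCE is the grip in N (left out, the last holds). Time passes only in rows, so rows that repeat a pose let the fingers close. It gives the time, the measured TCP pose, the force, the opening and the grip force at its end, in the units of the state.
- manip.state(): the state, without advancing time (a new reading comes with each control period).
- cams.read_camera(name): name is "side" or "top"; returns a dict with "frame" (384x512x3 uint8, blue, green, red), "K" (3x3 intrinsics, pixels), "R" (3x3) and "t" (3): a world point X has camera coordinates R X + t. Camera axes: x right, y down, z forward; pixel columns grow to the right and rows downward; lengths in m; the calibration is good to about 2 mm. A picture is of the moment at which its call begins. There is no depth.
- manip.sign_off(): hands the job in; it is judged then, once.
The state is a dict: "time": time; "joint_positions": joint angles; "dq": joint speeds; "joint_torque": joint torques, N m; "eef_pos": TCP position; "orientation": TCP orientation; "contact_force": force on the tool from outside, world axes, zero at the start; "wrist_torque": the same for the moment, N m; "opening": finger opening in m; "grasp_force": force on a finger pad.
Only numpy, scipy, OpenCV 4.12 (cv2) and the standard library are available. Lean on these libraries where they do the work, as an engineer would, in place of code of your own. Each camera call takes 0.05 s, during which the arm holds its last target. There are 200 camera calls.

## Working session

There is one attempt and no reset: what is moved stays moved. The work goes in short steps, Python scripts to look and compute and a shell command to move; the robot and the scene stay as the last step left them, time stands still between calls to the robot, and variables do not carry over. Pictures are saved under pics/ and viewed, at most 10 in all, crops included, and the job is handed in when it is done.

```bash
mkdir -p pics; python3 - <<'E'
from station import manip,cams
import cv2
for n in("top","side"):
    c=cams.read_camera(n);cv2.imwrite(f"pics/{n}0.png",cv2.resize(c["frame"],(800,600),interpolation=cv2.INTER_CUBIC))
    print(n,c["K"].tolist(),c["R"].tolist(),c["t"].tolist())
s=manip.state();print(s["time"],s["eef_pos"],s["orientation"],s["contact_force"],manip.tcp_to_grasp)
E
```

```text
top [[491.80645420310907, 0.0, 255.89462226119718], [0.0, 491.80645420310907, 194.3404768018319], [0.0, 0.0, 1.0]] [[0.019360020704546302, -0.9997496039947931, 0.011221359568891446], [-0.9830114593348988, -0.021082384716007645, -0.18232938290620934], [0.18252030137656577, -0.0075008244174262625, -0.9831734725970116]] [0.07921744965201748, 0.5336782756670627, 1.4171028134428818]
side [[385.6679444445167, 0.0, 252.130056243817], [0.0, 385.6679444445167, 193.2926580058776], [0.0, 0.0, 1.0]] [[-0.8607967493541728, -0.5088695343268693, 0.00898628595383567], [-0.24913475371072888, 0.4059050663764239, -0.879302537005009], [0.44380269354160456, -0.7591395616906722, -0.4761788477886334]] [0.4790003529984387, 0.15479698596328198, 0.968063192470233]
0.1 [ 0.27246321 -0.61710836  0.22571317] [-2.06376833e-01  9.78472307e-01  7.07469469e-04 -2.18240919e-04] [ 0.20587706 -0.27265704 -0.08051835] 0.0188
```

View pics/top0.png

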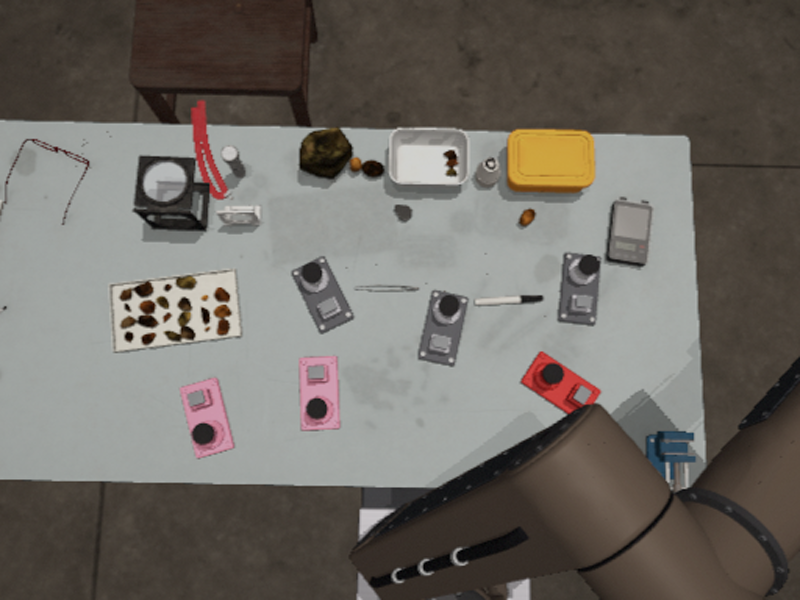

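View pics/side0.png

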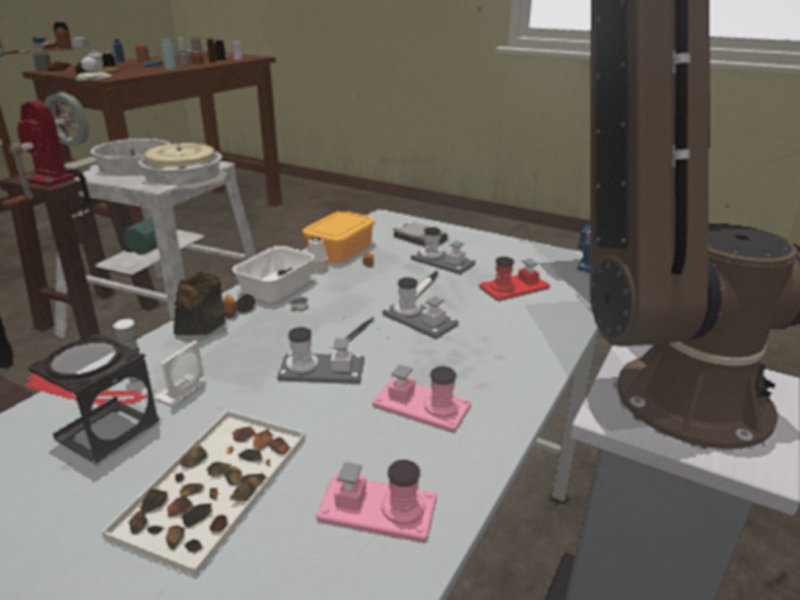

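Top view at 800x600 scale: the grey mounts have their pads at (312,273), (449,306) and (587,268), and their tags at (328,306), (439,343) and (581,301). The look-alikes are red (550,373) and pink (316,408), (204,433). By the description I choose the grey three and check them in one close crop.

```bash
cat > h.py <<'E'
import numpy as np
def back(c,u,v,z):
    d=c["R"].T@np.linalg.solve(c["K"],[u,v,1.]);o=-c["R"].T@c["t"]
    return o+d*(z-o[2])/d[2]
def proj(c,X):
    p=c["K"]@(c["R"]@np.asarray(X)+c["t"]);return p[:2]/p[2]
E
python3 - <<'E'
from station import cams
import cv2,numpy as np
f=cams.read_camera("top")["frame"]
# three crops 66x80 at x8
cs=[cv2.resize(f[y:y+65,x:x+44],None,fx=6,fy=6,interpolation=cv2.INTER_CUBIC) for x,y in((184,155),(262,178),(352,152))]
cv2.imwrite("pics/crop.png",np.hstack(cs))
E
```

```text
(no output)
```

View pics/crop.png

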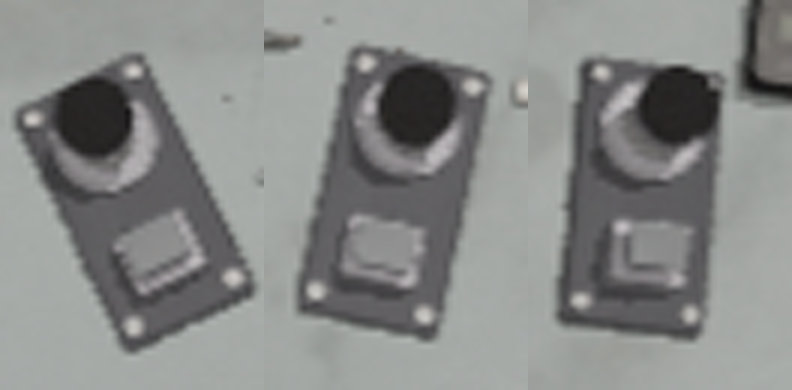

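The crop shows three dark-steel mounts, all grey. Pad tops are at crop (93,117), (416,105), (679,105), and tag caps are at about (158,243), (383,241), (660,245).

```bash
python3 - <<'E'
from station import cams
from h import *
c=cams.read_camera("top")
O=[(184,155),(262,178),(352,152)]
P=[(93,117),(152,105),(151,105)];T=[(158,243),(119,241),(132,245)];C=[(134,203),(131.5,192),(113,199)]
for i in range(3):
    g=lambda q,z:back(c,(q[0]+.5)/6-.5+O[i][0],(q[1]+.5)/6-.5+O[i][1],z)
    p,t,m=g(P[i],.075),g(T[i],.058),g(C[i],.012)
    d=p-t;a=np.arctan2(d[1],d[0]);u=np.array([np.cos(a),np.sin(a),0])
    m2=(p-33*u/1e3+t+35*u/1e3+m)/3
    print(p.round(4),t.round(4),m.round(4),"len",np.hypot(*d[:2]).round(4),"yaw",a.round(3),"fitpad",(m2+.033*u).round(4)[:2],"fittag",(m2-.035*u).round(4)[:2])
E
python3 -m inch '[[[0,0,0,0,255],[0,0,0,0,255]]]' 10; python3 -c "
from station import manip
print(manip.state())"
```

```text
[0.5841 0.2587 0.075 ] [0.5251 0.226  0.058 ] [0.5539 0.243  0.012 ] len 0.0675 yaw 0.505 fitpad [0.5838 0.2589] fittag [0.5243 0.226 ]
[ 5.268e-01 -5.000e-04  7.500e-02] [0.4619 0.0139 0.058 ] [0.4934 0.005  0.012 ] len 0.0665 yaw -0.219 fitpad [ 0.5269 -0.0012] fittag [0.4605 0.0135]
[ 0.6108 -0.2662  0.075 ] [ 0.5435 -0.2593  0.058 ] [ 0.5763 -0.2617  0.012 ] len 0.0676 yaw -0.101 fitpad [ 0.6104 -0.2658] fittag [ 0.5427 -0.259 ]
time: 0.37
eef_pos: [0.2726, -0.6174, 0.2264]
orientation: [-0.206, 0.978, 0.0, -0.0]
contact_force: [0.6, -0.2, 0.2]
opening: 0.0793
grasp_force: 0.0
{'time': 0.3667, 'joint_positions': array([-8.66893032e-01,  3.58795939e-01,  1.17554747e-02, -5.78086979e-05,
       -1.22409058e+00, -2.88118778e-01]), 'dq': array([ 0.00053837, -0.00192911,  0.00066915,  0.00126489,  0.00012042,
        0.00034107]), 'joint_torque': array([-4.02200249e-05, -5.81679296e+01,  2.92871708e+01,  6.99212506e+00,
        1.02479471e-02, -1.48840118e-04]), 'eef_pos': array([ 0.27259234, -0.61740367,  0.22636102]), 'orientation': array([-2.06388384e-01,  9.78470136e-01,  1.60126497e-04, -5.57423891e-05]), 'contact_force': array([ 0.59877512, -0.21484446,  0.22736373]), 'wrist_torque': array([ 0.02066781,  0.01642127, -0.01479522]), 'grasp_force': 0.0, 'opening': 0.07927352199785902}
```

```bash
python3 -m inch '[[[0.4,1.1,0,0,255],[0.8,2.2,0,0,255],[1.2,3.4,0,0,255],[1.6,4.6,0,0,255],[2,5.8,0,1,255]]]' | grep eef
python3 -m inch '[[[0.4,1.2,0,0,255],[0.8,2.4,0,0,255],[1.2,3.6,0,0,255],[1.6,4.8,0,0,255],[2,6,0,0,255]]]' | grep eef
python3 -m inch '[[[0.4,1.2,0,0,255],[0.8,2.4,0,0,255],[1.2,3.6,0,0,255],[1.6,4.8,0,0,255],[2,6,0,0,255]]]' | grep eef
python3 -m inch '[[[0.4,1.2,0,0,255],[0.8,2.4,0,0,255],[1.2,3.6,0,0,255],[1.6,4.8,0,0,255],[2,6,0,0,255]]]' | grep eef
python3 -m inch '[[[0.5,1.1,0,0,255],[1,2.2,-0.5,0,255],[1.7,3.6,-1,0,255],[2.4,5.4,-1.5,0,255],[2.4,5.4,-2,0,255]]]'
python3 -m inch '[[[0,0,0,0,255],[0,0,0,0,255]]]'
```

```text
eef_pos: [0.3327, -0.4419, 0.2265]
eef_pos: [0.3928, -0.2618, 0.2269]
eef_pos: [0.4528, -0.0816, 0.2271]
eef_pos: [0.5128, 0.0986, 0.2269]
time: 2.45
eef_pos: [0.5869, 0.2624, 0.1676]
orientation: [-0.25, 0.968, 0.0, 0.002]
contact_force: [0.8, -0.2, 1.4]
opening: 0.0005
grasp_force: 0.0
time: 2.62
eef_pos: [0.584, 0.2593, 0.1642]
orientation: [-0.25, 0.968, -0.001, -0.002]
contact_force: [-0.4, 0.7, 0.8]
opening: 0.0005
grasp_force: 0.0
```

```bash
python3 -m inch '[[[0,0,-0.6,0,255],[0,0,-1.2,0,255],[0,0,-1.8,0,255],[0,0,-2.3,0,255],[0,0,-2.6,0,255]]]'
python3 -m inch '[[[0,0,0,0,255],[0,0,0,0,255]]]'
python3 - <<'E'
from station import cams
import cv2,numpy as np
a=cams.read_camera("top")["frame"][140:230,160:250];b=cams.read_camera("side")["frame"][170:260,160:250]
cv2.imwrite("pics/L1.png",cv2.resize(np.hstack([a,b]),(800,400),interpolation=cv2.INTER_CUBIC))
E
```

```text
time: 3.03
eef_pos: [0.5841, 0.2574, 0.088]
orientation: [-0.248, 0.969, -0.0, -0.0]
contact_force: [-0.1, 0.0, -0.3]
opening: 0.0006
grasp_force: 0.0
time: 3.2
eef_pos: [0.5849, 0.2581, 0.0894]
orientation: [-0.249, 0.969, -0.0, 0.0]
contact_force: [0.4, 0.5, 0.0]
opening: 0.0004
grasp_force: 0.0
```

View pics/L1.png

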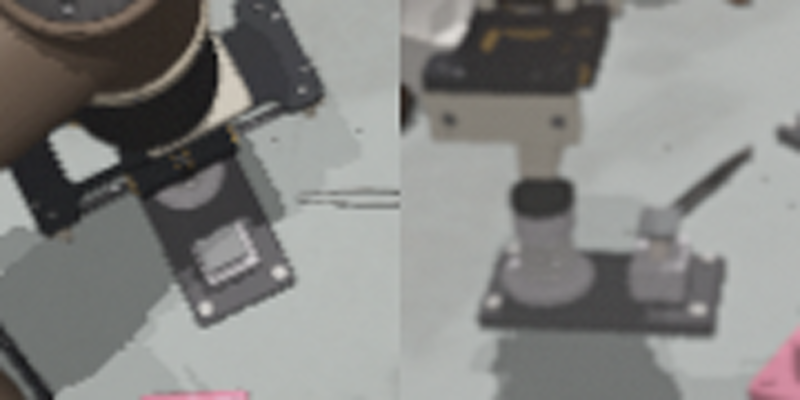

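The closed fingertips are centred just above the left pad (side crop (540,185)). I press now in small steps, reading the force.

```bash
python3 -m inch '[[[0,0,-0.2,0,255],[0,0,-0.35,0,255],[0,0,-0.4,0,255],[0,0,-0.4,0,255],[0,0,-0.4,0,255]]]' | egrep 'eef|contact'
python3 -m inch '[[[0,0,-0.1,0,255],[0,0,-0.2,0,255],[0,0,-0.2,0,255],[0,0,-0.2,0,255],[0,0,-0.2,0,255]]]'| egrep 'eef|contact'
python3 -m inch '[[[0,0,-0.1,0,255],[0,0,-0.15,0,255],[0,0,-0.15,0,255],[0,0,-0.15,0,255],[0,0,-0.15,0,255]]]'| egrep 'eef|contact'
python3 -m inch '[[[0,0,-0.05,0,255],[0,0,-0.1,0,255],[0,0,-0.1,0,255],[0,0,-0.1,0,255],[0,0,-0.1,0,255]]]'| egrep 'eef|contact'
python3 -m inch '[[[0,0,0,0,255],[0,0,0,0,255],[0,0,0,0,255]]]'| egrep 'time|eef|contact'
```

```text
eef_pos: [0.5845, 0.2585, 0.0764]
contact_force: [-1.9, -0.5, 0.9]
eef_pos: [0.585, 0.2588, 0.071]
contact_force: [-0.1, -0.8, 4.2]
eef_pos: [0.5851, 0.2588, 0.0669]
contact_force: [-1.0, 0.3, 8.3]
eef_pos: [0.5851, 0.2588, 0.0642]
contact_force: [-2.8, -0.9, 9.5]
time: 5.22
eef_pos: [0.5851, 0.2588, 0.0643]
contact_force: [-1.6, -0.2, 10.0]
```

```bash
python3 -m inch '[[[0,0,0.5,0,255],[0,0,1.3,0,255],[-0.2,-0.9,2.1,-1,255],[-0.4,-2.1,2.3,-2.2,255],[-0.7,-3.3,2.3,-3.5,255]]]' | egrep eef
python3 -m inch '[[[-0.3,-1.2,0,-1.2,255],[-0.6,-2.4,0,-2.4,255],[-0.9,-3.6,0,-3.6,255],[-1.2,-4.8,0,-4.5,255],[-1.27,-5.37,0,-4.5,255]]]'| egrep eef
python3 -m inch '[[[0,0,-0.4,0,255],[0,0,-1,0,255],[0,0,-1.4,0,255],[0,0,-1.4,0,255],[0,0,-1.4,0,255]]]'
```

```text
eef_pos: [0.5644, 0.1596, 0.1339]
eef_pos: [0.523, -0.0047, 0.1317]
time: 6.47
eef_pos: [0.5249, -0.0019, 0.0895]
orientation: [0.097, 0.995, -0.0, -0.001]
contact_force: [-0.4, -0.1, 0.6]
opening: 0.0005
grasp_force: 0.0
```

```bash
python3 -m inch '[[[0.05,0,-0.2,0,255],[0.05,0,-0.35,0,255],[0.05,0,-0.4,0,255],[0.05,0,-0.4,0,255],[0.05,0,-0.4,0,255]]]' | egrep 'eef|contact'
python3 -m inch '[[[0,0,-0.1,0,255],[0,0,-0.2,0,255],[0,0,-0.2,0,255],[0,0,-0.2,0,255],[0,0,-0.2,0,255]]]'| egrep 'eef|contact'
python3 -m inch '[[[0,0,-0.1,0,255],[0,0,-0.15,0,255],[0,0,-0.15,0,255],[0,0,-0.15,0,255],[0,0,-0.15,0,255]]]'| egrep 'eef|contact'
python3 -m inch '[[[0,0,-0.05,0,255],[0,0,-0.1,0,255],[0,0,-0.1,0,255],[0,0,-0.1,0,255],[0,0,-0.1,0,255]]]'| egrep 'eef|contact'
python3 -m inch '[[[0,0,0,0,255],[0,0,0,0,255],[0,0,0,0,255]]]'| egrep 'time|eef|contact'
```

```text
eef_pos: [0.5271, -0.0015, 0.0782]
contact_force: [0.3, 0.4, -0.7]
eef_pos: [0.5272, -0.0015, 0.0722]
contact_force: [0.1, 0.6, 2.7]
eef_pos: [0.5272, -0.0015, 0.0677]
contact_force: [0.3, 1.0, 2.9]
eef_pos: [0.5272, -0.0015, 0.0647]
contact_force: [1.4, 0.8, 2.0]
time: 8.38
eef_pos: [0.5272, -0.0015, 0.0647]
contact_force: [1.6, 0.9, 2.4]
```

```bash
python3 -m inch '[[[0,0,0.5,0,255],[0,0,1.3,0,255],[0.3,-0.9,2.1,0,255],[0.7,-2.1,2.3,0,255],[1.1,-3.3,2.3,0,255]]]' | egrep eef
python3 -m inch '[[[0.4,-1.2,0,0.3,255],[0.8,-2.4,0,0.6,255],[1.2,-3.6,0,1,255],[1.5,-4.8,0,1.3,255],[1.67,-5.5,0,1.3,255]]]'| egrep eef
python3 -m inch '[[[0,0,-0.4,0,255],[0,0,-1,0,255],[0,0,-1.4,0,255],[0,0,-1.4,0,255],[0,0,-1.4,0,255]]]'
```

```text
eef_pos: [0.5609, -0.101, 0.1359]
eef_pos: [0.6094, -0.2688, 0.1322]
time: 9.63
eef_pos: [0.6091, -0.2649, 0.0905]
orientation: [0.041, 0.999, 0.0, -0.001]
contact_force: [-0.0, 0.8, -0.1]
opening: 0.0006
grasp_force: 0.0
```

```bash
python3 -m inch '[[[0.03,-0.03,-0.2,0,255],[0.03,-0.03,-0.35,0,255],[0.03,-0.03,-0.43,0,255],[0.03,-0.03,-0.43,0,255],[0.03,-0.03,-0.43,0,255]]]' | egrep 'eef|contact'
python3 -m inch '[[[0,0,-0.1,0,255],[0,0,-0.2,0,255],[0,0,-0.2,0,255],[0,0,-0.2,0,255],[0,0,-0.2,0,255]]]'| egrep 'eef|contact'
python3 -m inch '[[[0,0,-0.1,0,255],[0,0,-0.15,0,255],[0,0,-0.15,0,255],[0,0,-0.15,0,255],[0,0,-0.15,0,255]]]'| egrep 'eef|contact'
python3 -m inch '[[[0,0,-0.05,0,255],[0,0,-0.1,0,255],[0,0,-0.1,0,255],[0,0,-0.1,0,255],[0,0,-0.1,0,255]]]'| egrep 'eef|contact'
python3 -m inch '[[[0,0,0,0,255],[0,0,0,0,255],[0,0,0,0,255]]]'| egrep 'time|eef|contact'
```

```text
eef_pos: [0.611, -0.2664, 0.0788]
contact_force: [-0.8, -0.3, 0.4]
eef_pos: [0.6113, -0.2665, 0.0729]
contact_force: [0.9, 0.0, 0.5]
eef_pos: [0.6114, -0.2666, 0.0684]
contact_force: [1.4, 0.4, 4.4]
eef_pos: [0.6114, -0.2665, 0.0654]
contact_force: [1.8, 0.2, 5.6]
time: 11.55
eef_pos: [0.6114, -0.2666, 0.0654]
contact_force: [1.6, 0.1, 4.4]
```

```bash
python3 -m inch '[[[0,0,-0.07,0,255],[0,0,-0.13,0,255],[0,0,-0.13,0,255],[0,0,-0.13,0,255],[0,0,-0.13,0,255]]]'| egrep 'eef|contact'
python3 -m inch '[[[0,0,0,0,255],[0,0,0,0,255],[0,0,0,0,255]]]'| egrep 'time|eef|contact'
python3 -m inch '[[[0,0,0,0,255],[0,0,0,0,255],[0,0,0,0,255]]]'| egrep 'time|eef|contact'
```

```text
eef_pos: [0.6114, -0.2665, 0.0617]
contact_force: [1.1, 0.6, 7.0]
time: 12.22
eef_pos: [0.6114, -0.2666, 0.0618]
contact_force: [0.9, -0.4, 7.7]
time: 12.47
eef_pos: [0.6114, -0.2666, 0.0618]
contact_force: [0.8, 0.8, 6.8]
```

Forces near 10 mm of press: left 10 N, middle 2.4 N, right 5 N (7 N at 13 mm). The middle mount is the softest, so I go to its tag.

```bash
python3 -m inch '[[[0,0,0.6,0,255],[0,0,1.5,0,255],[-0.3,0.6,2.4,0,255],[-0.9,1.6,2.4,-0.3,255],[-1.5,2.7,2.4,-0.6,255]]]' | egrep eef
python3 -m inch '[[[-0.6,1.1,0,-0.3,255],[-1.2,2.2,0,-0.7,255],[-1.8,3.3,0,-0.7,255],[-2.4,4.4,0,-0.7,255],[-2.9,5.4,0,-0.7,255]]]'| egrep eef
python3 -m inch '[[[-0.4,0.8,0,0,255],[-0.61,1.24,-0.4,0,255],[-0.61,1.24,-1,0,255],[-0.61,1.24,-1.5,0,255],[-0.61,1.24,-1.9,0,255]]]' | egrep eef
python3 -m inch '[[[0,0,0,0,255],[0,0,0,0,255]]]'
python3 - <<'E'
from station import cams
import cv2,numpy as np
a=cams.read_camera("top")["frame"][160:250,240:330];b=cams.read_camera("side")["frame"][150:240,220:310]
cv2.imwrite("pics/T1.png",cv2.resize(np.hstack([a,b]),(800,400),interpolation=cv2.INTER_CUBIC))
E
```

```text
eef_pos: [0.5655, -0.1855, 0.1336]
eef_pos: [0.4763, -0.0225, 0.1324]
eef_pos: [0.459, 0.0136, 0.0747]
time: 13.88
eef_pos: [0.4596, 0.0132, 0.0755]
orientation: [0.097, 0.995, -0.001, -0.001]
contact_force: [1.2, 0.0, 0.6]
opening: 0.0002
grasp_force: 0.0
```

View pics/T1.png

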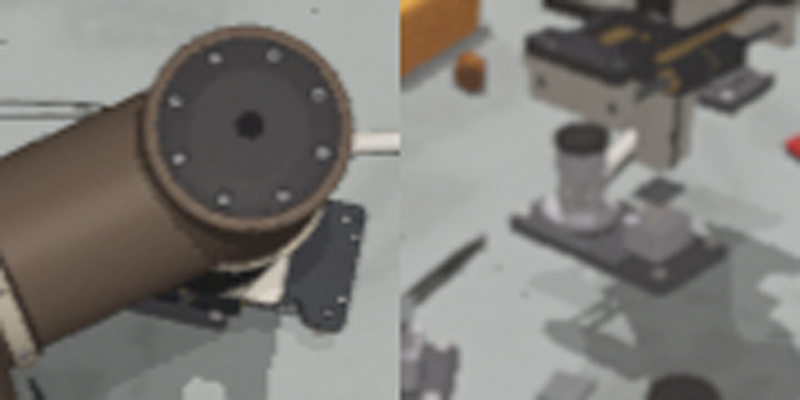

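The fingertips stand centred above the middle mount's grey cap (side crop (660,165) above (660,190)). I push it down.

```bash
python3 -m inch '[[[0.03,0,-0.3,0,255],[0.03,0,-0.5,0,255],[0.03,0,-0.6,0,255],[0.03,0,-0.7,0,255],[0.03,0,-0.7,0,255]]]' | egrep 'eef|contact'
python3 -m inch '[[[0,0,-0.1,0,255],[0,0,-0.2,0,255],[0,0,-0.3,0,255],[0,0,-0.36,0,255],[0,0,-0.36,0,255]]]'| egrep 'eef|contact'
python3 -m inch '[[[0,0,-0.04,0,255],[0,0,-0.08,0,255],[0,0,-0.08,0,255],[0,0,-0.08,0,255],[0,0,-0.08,0,255]]]'| egrep 'time|eef|contact'
```

```text
eef_pos: [0.4614, 0.0136, 0.0547]
contact_force: [-0.7, -0.3, 1.4]
eef_pos: [0.4616, 0.0137, 0.0443]
contact_force: [-0.4, -0.6, 1.9]
time: 15.23
eef_pos: [0.462, 0.0137, 0.044]
contact_force: [-10.4, -0.7, 30.7]
```

```bash
python3 -m inch '[[[0,0,0.1,0,255],[0,0,0.5,0,255],[0,0,1.3,0,255],[0,0,2.3,0,255],[0,0,3.3,0,255]]]' | egrep 'contact'
python3 -m inch '[[[0,-1.1,0.3,0,255],[0,-2.2,0.5,0,255],[0,-3.3,0.5,0,255],[0,-4.4,0.5,0,255],[0,-5.5,0.5,0,255]]]'
python3 -m inch '[[[0,0,0,0,255],[0,0,0,0,255],[0,0,0,0,255]]]' | egrep 'time|eef|contact'
python3 - <<'E'
from station import cams
import cv2,numpy as np
A=cams.read_camera("top")["frame"];B=cams.read_camera("side")["frame"]
a=A[150:250,180:310];b=B[140:240,170:300]
cv2.imwrite("pics/E1.png",cv2.resize(np.hstack([a,b]),(800,308),interpolation=cv2.INTER_CUBIC))
E
```

```text
contact_force: [1.3, 1.2, -0.4]
time: 16.07
eef_pos: [0.4616, -0.1525, 0.1562]
orientation: [0.097, 0.995, 0.0, 0.001]
contact_force: [1.7, 0.4, 0.2]
opening: 0.0009
grasp_force: 0.0
time: 16.32
eef_pos: [0.4615, -0.1513, 0.1557]
contact_force: [-0.2, 0.3, -0.0]
```

View pics/E1.png

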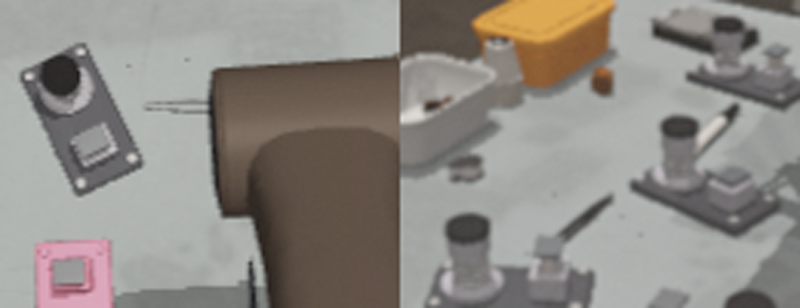

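The middle mount's cap sits on its sleeve (side crop (728,180)). The left and right tags are still up at (548,248) and (778,55), all pads are up, and the robot is clear of everything.

```bash
python3 -c "
from station import manip
print(manip.sign_off())"
```

```text
the job is handed in; nothing more can be done
None
```

I pressed all three pads from left to right, found the middle mount softest (about 2.4 N against 10 N left and 5 N right, near 10 mm down), pushed its tag fully down, left the other two tags up, and handed the job in at about 16 s; the sign-off returned no verdict.

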